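Clamp the offcut, then hold the sprung suction gate half open

TASK

Get ready to sand the offcut: wind the crank of the green screw clamp clockwise until its sprung pad presses firmly on the wooden block and leave it clamped. Then pull the orange lug of the suction box's gate against its spring to half travel, where its pointers meet the red marks, and finish while still holding the lug there with the fingers, because the spring shuts the gate as soon as it is let go. Leave the things lying around where they are.

Things in the scene. Friction and masses are not known exactly. Their poses are not given: they have to be found in the camera images.
- clamp: green cast screw clamp, fixed to the bench; base plate 130x90 mm, 12 mm thick, column at its far (+x) side, arm with top at 118 mm. Origin on the bench surface exactly under the vertical screw axis.
- crank (a joint): turn of the crank on top of the clamp, rad; grows clockwise seen from above; -0.5 to 0.5 at the start, hard stop at 7.2. Each rad lowers screw, crank and pad by 2.5 mm; self-locking, drag about 3 N at the knob. The pad meets the block at about 4.4, then its spring (2500 N/m) gives about 7 N at 5.5 and 14 N at 6.6. Top face of the crank arm 154 mm above the bench at 0.
- knob_mid (a point): middle of the grip of the red upright crank knob, which spins freely on its own axis: 17 mm diameter, 44 mm tall, this point 24 mm above its foot, 20 mm below its top, 178 mm above the bench at crank value 0. Its axis lies 40 mm from the screw axis; nothing near it stands higher than its foot.
- pad: round black rubber pad, 28 mm diameter, under the clamp's screw; origin at the centre of its underside, 55 mm above the bench at crank value 0 (11 mm above the block).
- block: loose wooden offcut 45x70x32 mm lying on the clamp's base under the pad; origin at the centre of its underside, 12 mm above the bench. It must stay there.
- suction_box: grey metal suction box 160 (x) x 110 (y) x 60 mm high, fixed to the bench, with mounting feet to 136 mm wide, a steel gate plate on top sliding between two aluminium rails 10 mm high over a black opening 52 mm long. Origin under the centre of the box on the bench surface. Its own -x axis, roughly towards the robot, is the direction in which the gate opens.
- gate: steel gate plate with an orange upright lug, 10 mm thick along the sliding direction, 30 mm wide, 46 mm tall, two thin pointers over the rails. Origin at the lug's foot, 64 mm above the bench; axes as the suction box. A spring pulls it shut with 3 N when shut, 8 N at half travel, 13 N fully open. Red marks on both rails show half travel, thin white marks the two ends.
- lug_grip (a point): middle of the lug, 28 mm above its foot, 18 mm below its top, 92 mm above the bench: pinch here from above, one finger before and one behind. In the suction box's own frame its x is 0 with the gate shut (as at the start), -0.025 at half travel and -0.050 fully open; its y is always 0.
- pin_box: small wooden hinged box 69x86x35 mm, bystander; origin at the centre of its underside.
- wax_tin: round tin with red lid, 71 mm diameter, 29 mm high, bystander; origin at the centre of its underside.
- oil_can: brass oil can with a long spout, 67 mm diameter, 150 mm high, bystander; origin at the centre of its underside.

How it is judged:
By the outcome, as a careful person would: the job done as asked, in the order asked, and still so for the second after the job is handed in, while the arm keeps its last pose, push and grip.
It also fails if it takes over 56 s, if anything falls off the work surface, if the arm or the gripper's body presses on something with over 40 N, if the wrist force passes 120 N, or if a joint passes its speed limit or range.

ROBOT

A 7-joint arm with a two-finger parallel gripper is mounted at the origin on a cart in front of the work surface, level with it; the furniture and walls round the work are solid. World frame = base frame: x ahead of the robot, y to its left, z up, the work surface at z = 0. Lengths are in m, angles in degrees, forces in N, time in s.
With the tool pointing down it reaches from about 0.425 to 1.025 m from the base axis. Payload 9.4 kg.
Tool frame: the origin (TCP) lies midway between the tips of the shut fingers; the grasp point (between the pads) lies 19 mm behind it (env.tcp_to_grasp is the distance from the TCP to the grasp point, in m); z points along the fingers, y is the line along which they close (so a half turn about z gives the same grasp; the last joint's range is limited). The gripper opens to 93 mm and grips with 3 to 60 N. Pads are 15 mm wide; open, the fingers measure 128 mm over their backs; the gripper's body (75 mm by 188 mm) begins 65 mm behind the grasp point.
Start: joints at [-76.415, 34.337, -0.143, 91.639, 0.103, 54.024, -4.572], TCP at [0.224, 0.69, 0.219] pointing down, gripper open.
Joint ranges: [-147.43, 147.43], [-19.82, 112.94], [-74.19, 73.91], [6.32, 146.72], [-59.91, 239.91], [6.04, 106.73], [-150.56, 150.56]. Speed limits (degrees/s): [127.2, 127.2, 172.46, 172.46, 180, 180, 180].

INTERFACE

Orientations are given as a 3x3 rotation matrix whose columns are the frame's x, y, z axes.
In Python, from workcell import state, grab_frame, get_calibration, ticket, env gives the robot as it stands.
- The arm moves only by the shell command python3 -m creep 'ROWS'. ROWS is a JSON object whose one key "targets" holds a list of rows, each an object with "dp": the shift along the world's x, y, z in cm, a list of three; "turn": the turn, a rotation vector about the world's x, y, z in rad, a list of three; "hand": the finger opening in cm, from 0 to 9.3. A call has 1 to 5 rows; each row shifts and turns the commanded pose from where the row before left it; what a row does not reach is not made up. A row lasts 1/12 s, in which the tool goes at most 41.7 mm and 7.16 degrees, less where a joint would pass 70% of its speed; a pose out of reach is approached as far as the arm can. A call with a gripper value outside its range is refused whole. The fingers move at their own pace and stop on an object; the grip force is fixed at half the most. Time passes only in rows, so rows that do not move let the fingers close. It gives the time, the measured TCP pose, the force, the opening and the grip force at its end, in the units of the state.
- state(): the state, without advancing time (a new reading comes with each control period).
- grab_frame(name): name is "scene" or "top" or "wrist"; returns (picture, depth): 384x512x3 uint8, red, green, blue; 384x512 float32, m along the optical axis (not along the pixel's ray), 0 where there is no reading.
- get_calibration(name): a dict with "fx", "fy", "cx", "cy" (pixels), "camera_from_world" (4x4, takes a point from world to camera coordinates). Camera axes: x right, y down, z forward; pixel columns grow to the right and rows downward; lengths in m; the calibration is good to about 2 mm. A picture is of the moment at which its call begins: read the wrist's pose just before it. get_calibration takes no time and is no camera call; for the wrist camera it gives the pose at the moment of the call.
- ticket.finish_job(): hands the job in; it is judged then, once.
The state is a dict: "t": time; "qpos": joint angles; "joint_velocities": joint speeds; "effort": joint torques, N m; "tcp_pos": TCP position; "tcp_rot": TCP orientation; "ft_force": force on the tool from outside, world axes, zero at the start; "torque": the same for the moment, N m; "finger_gap": opening from 0.0 (shut) to 1.0 (fully open); "grip_force": force on a finger pad.
Only numpy, scipy, OpenCV 4.12 (cv2) and the standard library are available. Lean on these libraries where they do the work, as an engineer would, in place of code of your own. Each camera call takes 0.05 s, during which the arm holds its last target. There are 200 camera calls.

## Working session

There is one attempt and no reset: what is moved stays moved. The work goes in short steps, Python scripts to look and compute and a shell command to move; the robot and the scene stay as the last step left them, time stands still between calls to the robot, and variables do not carry over. Pictures are saved under pics/ and viewed, at most 10 in all, crops included, and the job is handed in when it is done.

```bash
mkdir -p pics; cat > h.py <<'E'
import numpy as np, cv2
from workcell import state, grab_frame, get_calibration, ticket, env
def save(n,f):
    c=get_calibration(n); p,d=grab_frame(n); cv2.imwrite(f'pics/{f}.png',p[:,:,::-1]); np.savez(f'pics/{f}.npz',p=p,d=d,T=c['camera_from_world'],k=[c['fx'],c['fy'],c['cx'],c['cy']])
def ray(f,u,v):
    z=np.load(f'pics/{f}.npz');T=z['T'];fx,fy,cx,cy=z['k'];R=T[:3,:3];o=-R.T@T[:3,3]
    return o,R.T@np.array([(u-cx)/fx,(v-cy)/fy,1.])
def dep(f,u,v):
    z=np.load(f'pics/{f}.npz');o,r=ray(f,u,v);d=z['d'][int(v)-1:int(v)+2,int(u)-1:int(u)+2];return o+r*np.median(d)
def atz(f,u,v,zz):
    o,r=ray(f,u,v);return o+r*(zz-o[2])/r[2]
def tri(*a):
    A=np.zeros((3,3));b=np.zeros(3)
    for f,u,v in a:
        o,r=ray(f,u,v);r=r/np.linalg.norm(r);P=np.eye(3)-np.outer(r,r);A+=P;b+=P@o
    return np.linalg.solve(A,b)
E
python3 - <<'E'
from h import *
save('top','top0');save('scene','sc0')
a=np.hstack([cv2.imread('pics/top0.png'),cv2.imread('pics/sc0.png')])
s=state();print(s['t'],s['tcp_pos'],s['tcp_rot'],s['finger_gap'],env.tcp_to_grasp)
for n in('top','scene'):print(get_calibration(n))
E
```

```text
0.1 [0.22367952 0.68919067 0.21784691] [[-9.51175319e-01  3.08650966e-01 -3.04961335e-04]
 [ 3.08651091e-01  9.51174366e-01 -1.35288499e-03]
 [-1.27497855e-04 -1.38095746e-03 -9.99999038e-01]] 0.9997436516749469 0.0188
{'fx': 391.08201135906563, 'fy': 391.08201135906563, 'cx': 260.1438090712254, 'cy': 189.85125151954813, 'camera_from_world': array([[-2.89635317e-02, -9.99580415e-01,  3.27667691e-04,
        -3.87187854e-02],
       [-9.97036697e-01,  2.88664513e-02, -7.13060493e-02,
         5.41293205e-01],
       [ 7.12666718e-02, -2.39197174e-03, -9.97454430e-01,
         1.02358076e+00],
       [ 0.00000000e+00,  0.00000000e+00,  0.00000000e+00,
         1.00000000e+00]])}
{'fx': 419.9016800131846, 'fy': 419.9016800131846, 'cx': 251.97657854444066, 'cy': 193.77658406353828, 'camera_from_world': array([[ 0.72654373, -0.68705471, -0.00948835, -0.43340608],
       [-0.40159647, -0.41339278, -0.81720663,  0.30386398],
       [ 0.55754325,  0.59754684, -0.57626668,  0.74306022],
       [ 0.        ,  0.        ,  0.        ,  1.        ]])}
```

View pics/top0.png

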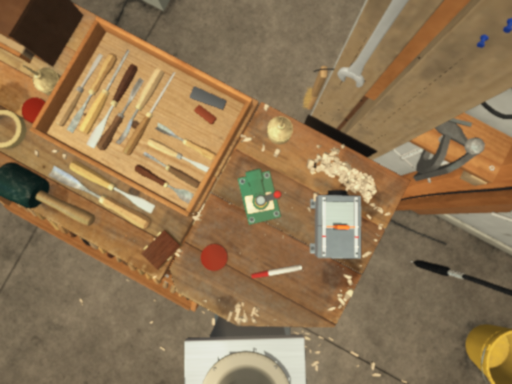

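View pics/sc0.png

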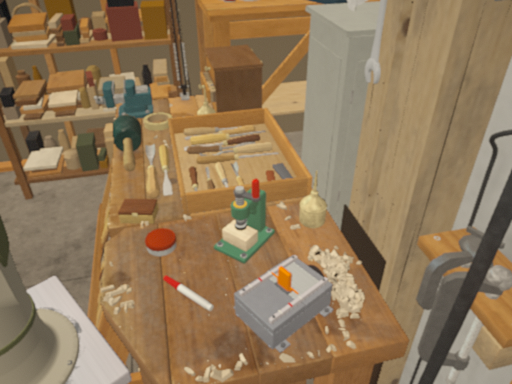

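The top view shows the clamp at about (260,197), the red knob at (278,194), and the box at (338,226) with its lug at (342,227). In the scene view the knob is at (255,188) and the lug at (285,278). I'll enlarge both.

```bash
python3 - <<'E'
from h import *
a=cv2.imread('pics/top0.png')[160:270,230:380];b=cv2.imread('pics/sc0.png')[170:350,205:345]
a=cv2.resize(a,None,fx=5,fy=5,interpolation=2);cv2.imwrite('pics/ca.png',a)
b=cv2.resize(b,None,fx=3.3,fy=3.3,interpolation=2);cv2.imwrite('pics/cb.png',b)
E
```

```text
(no output)
```

View pics/ca.png

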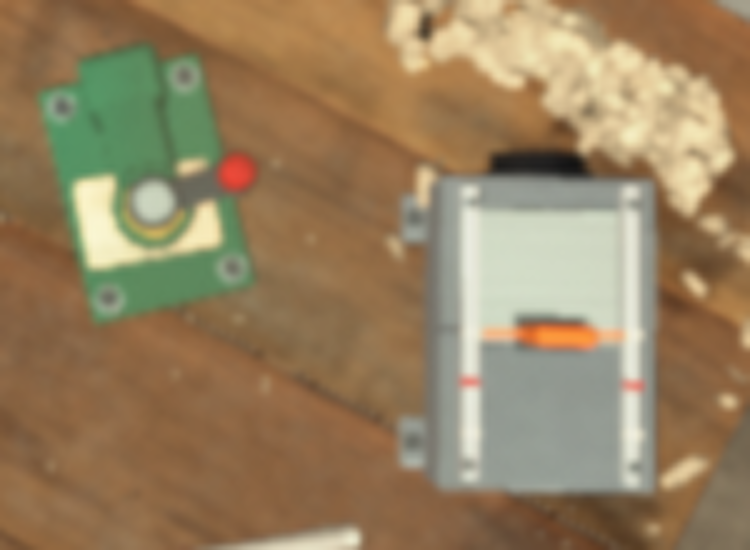

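View pics/cb.png

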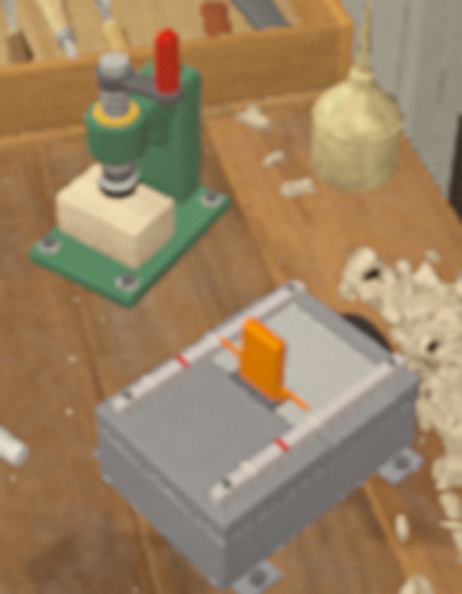

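The top crop shows the knob top at full-frame (277.6,194.6), the screw head at (260.8,200.4), the lug top near (343,226.8), and the red marks at (324,236.4) and (356.6,237.2). The scene crop shows the knob top at (255.6,181.5), the lug top at (284.7,272), and the red marks at (260.2,279.1) and (290.5,304.8).

```bash
python3 - <<'E'
from h import *
np.set_printoptions(precision=4,suppress=True)
P={'knobtop':((277.6,194.6),(255.6,181.5)),'screw':((260.8,200.4),(239.8,188.5)),'lugtop':((343,226.6),(284.7,271.8)),'redL':((324,236.4),(260.2,279.1)),'redR':((356.6,237.2),(290.5,304.8))}
Z={'knobtop':.198,'screw':.16,'lugtop':.11,'redL':.07,'redR':.07}
for k,(a,b) in P.items():
    print(k,tri(('top0',*a),('sc0',*b)),dep('top0',*a),dep('sc0',*b),atz('top0',*a,Z[k]),atz('sc0',*b,Z[k]))
# rails by depth/corners of box top from top crop
for n,(u,v) in {'TL':(440,180),'TR':(653,182),'BR':(655,490),'BL':(436,488)}.items(): print(n,atz('top0',230+u/5,160+v/5,.06))
E
```

```text
knobtop [ 0.5175 -0.0938  0.1956] [ 0.5157 -0.0922  0.1962] [ 0.5187 -0.0958  0.1962] [ 0.5156 -0.0921  0.198 ] [ 0.5169 -0.0978  0.198 ]
screw [ 0.5069 -0.0562  0.1647] [ 0.5055 -0.0548  0.1613] [ 0.5092 -0.0567  0.1641] [ 0.5055 -0.0548  0.16  ] [ 0.5131 -0.0522  0.16  ]
lugtop [ 0.4396 -0.2533  0.1076] [ 0.4386 -0.2521  0.1088] [ 0.4398 -0.2549  0.1088] [ 0.4386 -0.2519  0.11  ] [ 0.439  -0.2557  0.11  ]
redL [ 0.416  -0.212   0.0741] [ 0.4144 -0.2113  0.0707] [ 0.4196 -0.2112  0.0711] [ 0.4143 -0.2114  0.07  ] [ 0.4203 -0.2104  0.07  ]
redR [ 0.4118 -0.2939  0.0738] [ 0.4098 -0.2938  0.068 ] [ 0.4165 -0.2929  0.0693] [ 0.41   -0.2933  0.07  ] [ 0.416  -0.2932  0.07  ]
TL [ 0.517  -0.2019  0.06  ]
TR [ 0.5128 -0.3108  0.06  ]
BR [ 0.3568 -0.3044  0.06  ]
BL [ 0.361  -0.1937  0.06  ]
```

Triangulation checks out. The screw axis is near (0.507,-0.0555). The knob is near (0.517,-0.094), a 40 mm radius, with its top near 0.196. The shut lug is near (0.439,-0.253), with the top of the lug at 0.108–0.110. The box yaw is about -3°. I'll move above the knob, turning so the fingers close along the box's x.

```bash
R='{"targets":[{"dp":[1.17,-3.13,0.2],"turn":[0,0,-0.0524],"hand":9.3},{"dp":[1.17,-3.13,0.2],"turn":[0,0,-0.0524],"hand":9.3},{"dp":[1.17,-3.13,0.2],"turn":[0,0,-0.0524],"hand":9.3},{"dp":[1.17,-3.13,0.2],"turn":[0,0,-0.0524],"hand":9.3},{"dp":[1.17,-3.13,0.2],"turn":[0,0,-0.0524],"hand":9.3}]}' ; unset R
python3 -m creep '{"targets":[{"dp":[1.17,-3.13,0.2],"turn":[0,0,-0.0524],"hand":9.3},{"dp":[1.17,-3.13,0.2],"turn":[0,0,-0.0524],"hand":9.3},{"dp":[1.17,-3.13,0.2],"turn":[0,0,-0.0524],"hand":9.3},{"dp":[1.17,-3.13,0.2],"turn":[0,0,-0.0524],"hand":9.3},{"dp":[1.17,-3.13,0.2],"turn":[0,0,-0.0524],"hand":9.3}]}'
```

```text
t: 0.52
tcp_pos: [0.2825, 0.5313, 0.2283]
tcp_rot: [[-0.837, 0.547, -0.0], [0.547, 0.837, -0.001], [-0.0, -0.001, -1.0]]
ft_force: [-0.1, -0.2, -0.2]
finger_gap: 1.0
grip_force: 0.0
```

```bash
python3 -m creep '{"targets":[{"dp":[1.17,-3.13,0.2],"turn":[0,0,-0.0524],"hand":9.3},{"dp":[1.17,-3.13,0.2],"turn":[0,0,-0.0524],"hand":9.3},{"dp":[1.17,-3.13,0.2],"turn":[0,0,-0.0524],"hand":9.3},{"dp":[1.17,-3.13,0.2],"turn":[0,0,-0.0524],"hand":9.3},{"dp":[1.17,-3.13,0.2],"turn":[0,0,-0.0524],"hand":9.3}]}' >/dev/null
python3 -m creep '{"targets":[{"dp":[1.17,-3.13,0.2],"turn":[0,0,-0.0524],"hand":9.3},{"dp":[1.17,-3.13,0.2],"turn":[0,0,-0.0524],"hand":9.3},{"dp":[1.17,-3.13,0.2],"turn":[0,0,-0.0524],"hand":9.3},{"dp":[1.17,-3.13,0.2],"turn":[0,0,-0.0524],"hand":9.3},{"dp":[1.17,-3.13,0.2],"turn":[0,0,-0.0524],"hand":9.3}]}'
python3 -m creep '{"targets":[{"dp":[1.17,-3.13,0.2],"turn":[0,0,-0.0524],"hand":9.3},{"dp":[1.17,-3.13,0.2],"turn":[0,0,-0.0524],"hand":9.3},{"dp":[1.17,-3.13,0.2],"turn":[0,0,-0.0524],"hand":9.3},{"dp":[1.17,-3.13,0.2],"turn":[0,0,-0.0524],"hand":9.3},{"dp":[1.17,-3.13,0.2],"turn":[0,0,-0.0524],"hand":9.3}]}'
python3 -c "from h import *;save('wrist','w1')"
python3 -m creep '{"targets":[{"dp":[1.17,-3.13,0.2],"turn":[0,0,-0.0524],"hand":9.3},{"dp":[1.17,-3.13,0.2],"turn":[0,0,-0.0524],"hand":9.3},{"dp":[1.17,-3.13,0.2],"turn":[0,0,-0.0524],"hand":9.3},{"dp":[1.17,-3.13,0.2],"turn":[0,0,-0.0524],"hand":9.3},{"dp":[1.17,-3.13,0.2],"turn":[0,0,-0.0524],"hand":9.3}]}'
python3 -c "
from h import *;save('wrist','w2');cv2.imwrite('pics/w12.png',cv2.resize(np.hstack([cv2.imread('pics/w1.png'),cv2.imread('pics/w2.png')]),(800,300)))"
```

```text
t: 1.35
tcp_pos: [0.3994, 0.2184, 0.2487]
tcp_rot: [[-0.452, 0.892, -0.0], [0.892, 0.452, -0.0], [0.0, -0.0, -1.0]]
ft_force: [0.6, 0.1, -0.5]
finger_gap: 0.999
grip_force: 0.0
t: 1.77
tcp_pos: [0.4579, 0.062, 0.2587]
tcp_rot: [[-0.205, 0.979, -0.0], [0.979, 0.205, 0.0], [0.0, -0.0, -1.0]]
ft_force: [0.9, -0.5, -0.0]
finger_gap: 0.999
grip_force: 0.0
t: 2.23
tcp_pos: [0.5164, -0.0942, 0.2686]
tcp_rot: [[0.055, 0.998, -0.0], [0.998, -0.055, 0.0], [0.0, -0.0, -1.0]]
ft_force: [1.1, 0.6, 0.0]
finger_gap: 0.997
grip_force: 0.0
```

View pics/w12.png

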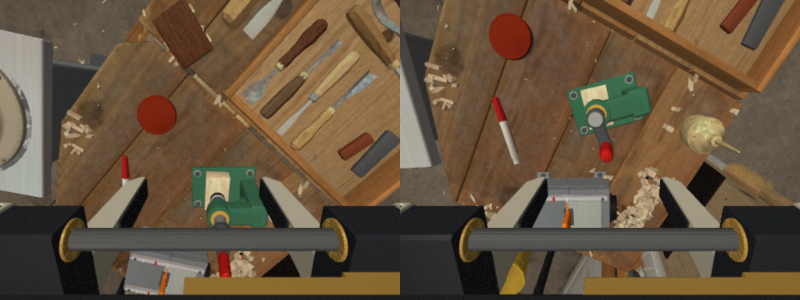

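In w2 (right half) the knob is at full-frame (262,194) and the screw head at about (251,151). I'll fit the knob and screw from the depth points of these views.

```bash
python3 - <<'E'
from h import *
np.set_printoptions(precision=4,suppress=True)
def cloud(f):
    z=np.load(f'pics/{f}.npz');T=z['T'];fx,fy,cx,cy=z['k'];d=z['d'];v,u=np.mgrid[:384,:512]
    C=np.stack([(u-cx)/fx*d,(v-cy)/fy*d,d],-1);W=(C-T[:3,3])@T[:3,:3];return W,z['p'].astype(int),d>0
for f in('w2','top0','sc0'):
    W,p,ok=cloud(f);red=ok&(p[...,0]>110)&(p[...,1]<70)&(p[...,2]<80)
    m=red&(np.hypot(W[...,0]-.517,W[...,1]+.094)<.03)&(W[...,2]>.15)
    K=W[m];top=K[K[:,2]>K[:,2].max()-.006];print(f,'knob',m.sum(),K[:,2].max(),np.median(top,0),(K.min(0)+K.max(0))/2,K.min(0),K.max(0))
    m=ok&(np.hypot(W[...,0]-.507,W[...,1]+.0555)<.016)&(W[...,2]>.155)&~red
    K=W[m];print(' head',m.sum(),np.median(K,0),(K.min(0)+K.max(0))/2)
    m=ok&(p[...,0]>180)&(p[...,1]>70)&(p[...,1]<170)&(p[...,2]<80)&(W[...,2]>.1)&(abs(W[...,1]+.25)<.05)
    K=W[m];
    if len(K):print(' lug',len(K),K.min(0),K.max(0),np.median(K,0))
v,u=np.nonzero(m);z=np.load('pics/w2.npz');a=cv2.resize(z['p'][80:240,180:340,::-1],None,fx=3.5,fy=3.5,interpolation=2);cv2.imwrite('pics/cw2.png',a);print(z['T'])
E
```

```text
w2 knob 352 0.19772641606985752 [ 0.5199 -0.0911  0.1951] [ 0.5193 -0.0913  0.175 ] [ 0.5123 -0.0986  0.1522] [ 0.5264 -0.084   0.1977]
 head 3028 [ 0.5067 -0.0647  0.3677] [ 0.5067 -0.0573  0.2708]
 lug 35 [ 0.4374 -0.2454  0.1008] [ 0.4434 -0.2382  0.1088] [ 0.4403 -0.2408  0.1075]
top0 knob 9 0.1992144710339418 [ 0.5202 -0.0931  0.1958] [ 0.5171 -0.0922  0.1947] [ 0.5126 -0.0955  0.1903] [ 0.5216 -0.0888  0.1992]
 head 65 [ 0.5066 -0.0551  0.1611] [ 0.5078 -0.0555  0.1603]
 lug 43 [ 0.4349 -0.2639  0.102 ] [ 0.4428 -0.2383  0.1114] [ 0.438  -0.2497  0.1084]
sc0 knob 109 0.20010760691854867 [ 0.5178 -0.0954  0.1969] [ 0.518  -0.0951  0.1782] [ 0.512  -0.1011  0.1563] [ 0.524  -0.0891  0.2001]
 head 91 [ 0.5067 -0.0567  0.1593] [ 0.5092 -0.056   0.1609]
 lug 87 [ 0.4359 -0.2671  0.1   ] [ 0.4439 -0.241   0.1125] [ 0.4383 -0.2549  0.1084]
[[ 0.9985 -0.0552 -0.0006 -0.5206]
 [-0.0526 -0.9553  0.2908 -0.1119]
 [-0.0166 -0.2903 -0.9568  0.419 ]
 [ 0.      0.      0.      1.    ]]
```

View pics/cw2.png

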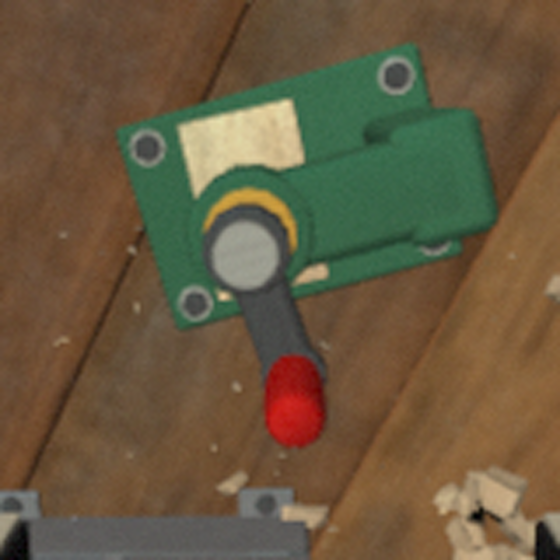

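The wrist crop shows the knob at full-frame (264,197) and the head at (250,153), which agrees with the earlier estimate: knob (0.518,-0.0935), axis (0.507,-0.0555), angle -74°. I'll descend and grip.

```bash
python3 -m creep '{"targets":[{"dp":[0.15,0.0,-2.5],"turn":[0,0,0],"hand":9.3},{"dp":[0,0,-2.5],"turn":[0,0,0],"hand":9.3},{"dp":[0,0,-2.5],"turn":[0,0,0],"hand":7},{"dp":[0,0,-2],"turn":[0,0,0],"hand":5},{"dp":[0,0,-1],"turn":[0,0,0],"hand":4}]}'
python3 -m creep '{"targets":[{"dp":[0,0,0],"turn":[0,0,0],"hand":3},{"dp":[0,0,0],"turn":[0,0,0],"hand":2.5},{"dp":[0,0,0],"turn":[0,0,0],"hand":1},{"dp":[0,0,0],"turn":[0,0,0],"hand":1},{"dp":[0,0,0],"turn":[0,0,0],"hand":1}]}'
python3 -m creep '{"targets":[{"dp":[0,0,0],"turn":[0,0,0],"hand":1},{"dp":[0,0,0],"turn":[0,0,0],"hand":1},{"dp":[0,0,0],"turn":[0,0,0],"hand":1},{"dp":[0,0,0],"turn":[0,0,0],"hand":1},{"dp":[0,0,0],"turn":[0,0,0],"hand":1}]}'
```

```text
t: 2.7
tcp_pos: [0.5165, -0.0923, 0.1613]
tcp_rot: [[0.052, 0.999, -0.003], [0.999, -0.052, 0.0], [-0.0, -0.003, -1.0]]
ft_force: [0.6, 0.7, -0.2]
finger_gap: 0.833
grip_force: 0.0
t: 3.12
tcp_pos: [0.5184, -0.0929, 0.1646]
tcp_rot: [[0.053, 0.999, 0.002], [0.999, -0.053, 0.0], [0.0, 0.002, -1.0]]
ft_force: [-0.3, 0.2, 0.4]
finger_gap: 0.479
grip_force: 0.0
t: 3.53
tcp_pos: [0.5186, -0.0931, 0.1638]
tcp_rot: [[0.053, 0.999, 0.002], [0.999, -0.053, -0.0], [-0.0, 0.002, -1.0]]
ft_force: [2.5, -1.2, 0.6]
finger_gap: 0.171
grip_force: 30.0
```

```bash
python3 - <<'E'
import numpy as np
c=np.array([.507,-.0555]);p0=np.array([.5183,-.0932]);a0=np.arctan2(*(p0-c)[::-1]);print(np.degrees(a0),np.hypot(*(p0-c)))
P=c+.04*np.array([[np.cos(a0-.2*i),np.sin(a0-.2*i)] for i in range(34)])
print(np.round(np.diff(P,axis=0)*100,2).tolist())
print(np.round(P[::5],4).tolist())
E
```

```text
-73.31469973738191 0.039357083225259465
[[-0.78, -0.15], [-0.8, 0.01], [-0.78, 0.17], [-0.73, 0.32], [-0.66, 0.46], [-0.55, 0.58], [-0.43, 0.68], [-0.28, 0.75], [-0.13, 0.79], [0.03, 0.8], [0.19, 0.78], [0.34, 0.72], [0.48, 0.64], [0.59, 0.53], [0.69, 0.41], [0.75, 0.26], [0.79, 0.11], [0.8, -0.05], [0.77, -0.21], [0.71, -0.36], [0.63, -0.49], [0.52, -0.61], [0.39, -0.7], [0.24, -0.76], [0.08, -0.79], [-0.08, -0.79], [-0.23, -0.76], [-0.38, -0.7], [-0.51, -0.61], [-0.62, -0.5], [-0.71, -0.36], [-0.77, -0.22], [-0.8, -0.06]]
[[0.5185, -0.0938], [0.481, -0.0859], [0.4674, -0.05], [0.4902, -0.0192], [0.5285, -0.0218], [0.547, -0.0554], [0.5287, -0.0891]]
```

```bash
python3 -m creep '{"targets":[{"dp":[-0.78,-0.15,-0.05],"turn":[0,0,0],"hand":1},{"dp":[-0.8,0.01,-0.05],"turn":[0,0,0],"hand":1},{"dp":[-0.78,0.17,-0.05],"turn":[0,0,0],"hand":1},{"dp":[-0.73,0.32,-0.05],"turn":[0,0,0],"hand":1},{"dp":[-0.66,0.46,-0.05],"turn":[0,0,0],"hand":1}]}'
python3 -m creep '{"targets":[{"dp":[0,0,0],"turn":[0,0,0],"hand":1},{"dp":[0,0,0],"turn":[0,0,0],"hand":1}]}'
```

```text
t: 3.95
tcp_pos: [0.4812, -0.0843, 0.1613]
tcp_rot: [[0.053, 0.999, 0.003], [0.999, -0.053, 0.0], [0.0, 0.003, -1.0]]
ft_force: [8.7, 3.9, -4.9]
finger_gap: 0.172
grip_force: 30.0
t: 4.12
tcp_pos: [0.4802, -0.0832, 0.1612]
tcp_rot: [[0.052, 0.999, 0.0], [0.999, -0.052, 0.001], [0.001, 0.0, -1.0]]
ft_force: [3.6, 5.6, -1.8]
finger_gap: 0.173
grip_force: 30.0
```

```bash
python3 -m creep '{"targets":[{"dp":[-0.5,0.58,-0.05],"turn":[0,0,0],"hand":1},{"dp":[-0.4,0.7,-0.05],"turn":[0,0,0],"hand":1},{"dp":[-0.26,0.76,-0.05],"turn":[0,0,0],"hand":1},{"dp":[-0.11,0.79,-0.05],"turn":[0,0,0],"hand":1},{"dp":[0.04,0.8,-0.05],"turn":[0,0,0],"hand":1}]}'
python3 -m creep '{"targets":[{"dp":[0,0,0],"turn":[0,0,0],"hand":1},{"dp":[0,0,0],"turn":[0,0,0],"hand":1}]}'
```

```text
t: 4.53
tcp_pos: [0.4685, -0.0492, 0.1589]
tcp_rot: [[0.054, 0.999, 0.002], [0.999, -0.054, -0.001], [-0.001, 0.003, -1.0]]
ft_force: [5.7, -4.4, -1.8]
finger_gap: 0.169
grip_force: 30.0
t: 4.7
tcp_pos: [0.4687, -0.0481, 0.1588]
tcp_rot: [[0.052, 0.999, 0.002], [0.999, -0.052, -0.0], [-0.0, 0.002, -1.0]]
ft_force: [5.4, 1.5, -3.0]
finger_gap: 0.172
grip_force: 30.0
```

```bash
python3 -m creep '{"targets":[{"dp":[0.24,0.78,-0.05],"turn":[0,0,0],"hand":1},{"dp":[0.36,0.72,-0.05],"turn":[0,0,0],"hand":1},{"dp":[0.48,0.64,-0.05],"turn":[0,0,0],"hand":1},{"dp":[0.59,0.53,-0.05],"turn":[0,0,0],"hand":1},{"dp":[0.69,0.41,-0.05],"turn":[0,0,0],"hand":1}]}'
python3 -m creep '{"targets":[{"dp":[0,0,0],"turn":[0,0,0],"hand":1},{"dp":[0,0,0],"turn":[0,0,0],"hand":1}]}'
python3 -m creep '{"targets":[{"dp":[0.75,0.26,-0.05],"turn":[0,0,0],"hand":1},{"dp":[0.79,0.11,-0.05],"turn":[0,0,0],"hand":1},{"dp":[0.8,-0.05,-0.05],"turn":[0,0,0],"hand":1},{"dp":[0.77,-0.21,-0.05],"turn":[0,0,0],"hand":1},{"dp":[0.71,-0.36,-0.05],"turn":[0,0,0],"hand":1}]}'
python3 -m creep '{"targets":[{"dp":[0,0,0],"turn":[0,0,0],"hand":1},{"dp":[0,0,0],"turn":[0,0,0],"hand":1}]}'
```

```text
t: 5.12
tcp_pos: [0.491, -0.018, 0.1563]
tcp_rot: [[0.054, 0.999, -0.001], [0.999, -0.054, -0.001], [-0.001, -0.001, -1.0]]
ft_force: [-0.9, -6.0, 6.6]
finger_gap: 0.174
grip_force: 30.0
t: 5.28
tcp_pos: [0.4924, -0.0176, 0.1563]
tcp_rot: [[0.053, 0.999, 0.001], [0.999, -0.053, -0.0], [-0.0, 0.001, -1.0]]
ft_force: [3.5, -2.6, 1.3]
finger_gap: 0.171
grip_force: 30.0
t: 5.7
tcp_pos: [0.5286, -0.0195, 0.1538]
tcp_rot: [[0.053, 0.999, -0.003], [0.999, -0.053, 0.001], [0.001, -0.003, -1.0]]
ft_force: [-3.6, -1.2, 12.3]
finger_gap: 0.17
grip_force: 30.0
t: 5.87
tcp_pos: [0.5297, -0.0203, 0.1538]
tcp_rot: [[0.054, 0.999, -0.0], [0.999, -0.054, 0.0], [0.0, -0.0, -1.0]]
ft_force: [0.4, -1.9, 6.1]
finger_gap: 0.171
grip_force: 30.0
```

```bash
python3 -m creep '{"targets":[{"dp":[0.63,-0.49,-0.05],"turn":[0,0,0],"hand":1},{"dp":[0.52,-0.61,-0.05],"turn":[0,0,0],"hand":1},{"dp":[0.39,-0.7,-0.05],"turn":[0,0,0],"hand":1},{"dp":[0.24,-0.76,-0.05],"turn":[0,0,0],"hand":1},{"dp":[0.08,-0.79,-0.05],"turn":[0,0,0],"hand":1}]}'
python3 -m creep '{"targets":[{"dp":[0,0,0],"turn":[0,0,0],"hand":1},{"dp":[0,0,0],"turn":[0,0,0],"hand":1}]}'
python3 -m creep '{"targets":[{"dp":[-0.08,-0.79,-0.05],"turn":[0,0,0],"hand":1},{"dp":[-0.23,-0.76,-0.05],"turn":[0,0,0],"hand":1},{"dp":[-0.38,-0.7,-0.05],"turn":[0,0,0],"hand":1},{"dp":[-0.51,-0.61,-0.05],"turn":[0,0,0],"hand":1},{"dp":[-0.62,-0.5,-0.05],"turn":[0,0,0],"hand":1}]}'
python3 -m creep '{"targets":[{"dp":[0,0,0],"turn":[0,0,0],"hand":1},{"dp":[0,0,0],"turn":[0,0,0],"hand":1}]}'
```

```text
t: 6.28
tcp_pos: [0.5485, -0.0521, 0.1514]
tcp_rot: [[0.052, 0.999, -0.0], [0.999, -0.052, 0.002], [0.002, -0.001, -1.0]]
ft_force: [0.5, 4.3, 7.5]
finger_gap: 0.173
grip_force: 30.0
t: 6.45
tcp_pos: [0.5485, -0.0537, 0.1513]
tcp_rot: [[0.054, 0.999, 0.0], [0.999, -0.054, 0.0], [0.0, 0.0, -1.0]]
ft_force: [1.3, -1.2, 5.1]
finger_gap: 0.172
grip_force: 30.0
t: 6.87
tcp_pos: [0.5318, -0.0868, 0.149]
tcp_rot: [[0.052, 0.999, 0.003], [0.999, -0.052, 0.0], [0.0, 0.003, -1.0]]
ft_force: [5.9, 1.3, 2.4]
finger_gap: 0.173
grip_force: 30.0
t: 7.03
tcp_pos: [0.5302, -0.0878, 0.1488]
tcp_rot: [[0.054, 0.999, 0.0], [0.999, -0.054, -0.001], [-0.001, 0.0, -1.0]]
ft_force: [0.3, -4.9, 5.6]
finger_gap: 0.176
grip_force: 30.0
```

```bash
python3 -m creep '{"targets":[{"dp":[-0.7,-0.34,-0.05],"turn":[0,0,0],"hand":1},{"dp":[-0.77,-0.18,-0.05],"turn":[0,0,0],"hand":1},{"dp":[0,0,0],"turn":[0,0,0],"hand":1},{"dp":[0,0,0],"turn":[0,0,0],"hand":1}]}'
python3 -m creep '{"targets":[{"dp":[0,0,0],"turn":[0,0,0],"hand":5},{"dp":[0,0,0],"turn":[0,0,0],"hand":5},{"dp":[0,0,0],"turn":[0,0,0],"hand":5},{"dp":[0,0,0],"turn":[0,0,0],"hand":5},{"dp":[0,0,0],"turn":[0,0,0],"hand":5}]}'
python3 -m creep '{"targets":[{"dp":[0,0,2],"turn":[0,0,0],"hand":5},{"dp":[0,0,2.5],"turn":[0,0,0],"hand":5},{"dp":[0,0,2.5],"turn":[0,0,0],"hand":5},{"dp":[0,0,2.5],"turn":[0,0,0],"hand":5},{"dp":[0,0,0],"turn":[0,0,0],"hand":5}]}'
python3 - <<'E'
from h import *
save('wrist','w3');save('top','top1');save('scene','sc1')
b=cv2.imread('pics/sc1.png')[165:305,215:345];a=cv2.imread('pics/w3.png')[60:270,150:350]
cv2.imwrite('pics/c3.png',np.hstack([cv2.resize(b,(390,420),interpolation=2),cv2.resize(a,(400,420),interpolation=2)]))
E
```

```text
t: 7.37
tcp_pos: [0.5157, -0.0934, 0.1479]
tcp_rot: [[0.054, 0.999, 0.001], [0.999, -0.054, -0.001], [-0.001, 0.001, -1.0]]
ft_force: [0.8, -7.1, 5.5]
finger_gap: 0.174
grip_force: 30.0
t: 7.78
tcp_pos: [0.5151, -0.092, 0.1473]
tcp_rot: [[0.052, 0.999, -0.001], [0.999, -0.052, 0.0], [0.0, -0.001, -1.0]]
ft_force: [0.2, -0.8, -0.1]
finger_gap: 0.479
grip_force: 0.0
t: 8.2
tcp_pos: [0.5172, -0.093, 0.2464]
tcp_rot: [[0.053, 0.999, 0.005], [0.999, -0.053, 0.0], [0.0, 0.005, -1.0]]
ft_force: [-0.2, -1.1, 0.0]
finger_gap: 0.536
grip_force: 0.0
```

View pics/c3.png

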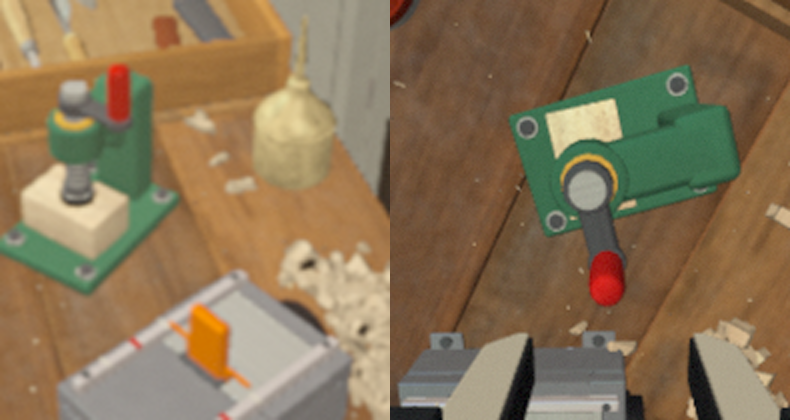

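The left crop shows the pad seated on the block and the block still in place. The right crop shows the knob back near its starting direction, after slightly more than one full turn. I'll check the turn numerically and move over to above the lug.

```bash
python3 -m creep '{"targets":[{"dp":[-1.56,-3.21,0],"turn":[0,0,0],"hand":5},{"dp":[-1.56,-3.21,0],"turn":[0,0,0],"hand":5},{"dp":[-1.56,-3.21,0],"turn":[0,0,0],"hand":5},{"dp":[-1.56,-3.21,0],"turn":[0,0,0],"hand":5},{"dp":[-1.56,-3.21,0],"turn":[0,0,0],"hand":5}]}'
python3 -m creep '{"targets":[{"dp":[0,0,-2],"turn":[0,0,0],"hand":5},{"dp":[0,0,-2],"turn":[0,0,0],"hand":5},{"dp":[0,0,-2],"turn":[0,0,0],"hand":5},{"dp":[0,0,0],"turn":[0,0,0],"hand":5},{"dp":[0,0,0],"turn":[0,0,0],"hand":5}]}'
python3 - <<'E'
from h import *
np.set_printoptions(precision=4,suppress=True)
for f in('w2','w3','sc0','sc1'):
    z=np.load(f'pics/{f}.npz');T=z['T'];fx,fy,cx,cy=z['k'];d=z['d'];p=z['p'].astype(int);v,u=np.mgrid[:384,:512]
    W=(np.stack([(u-cx)/fx*d,(v-cy)/fy*d,d],-1)-T[:3,3])@T[:3,:3]
    m=(d>0)&(p[...,0]>110)&(p[...,1]<70)&(p[...,2]<80)&(np.hypot(W[...,0]-.517,W[...,1]+.094)<.03)&(W[...,2]>.13)
    K=W[m];print(f,(K.min(0)+K.max(0))/2,np.percentile(K[:,2],[1,97]))
save('wrist','w4');save('scene','sc2');save('top','top2')
a=cv2.imread('pics/sc2.png')[240:340,220:345];b=cv2.imread('pics/w4.png')
cv2.imwrite('pics/c4.png',np.hstack([cv2.resize(a,(400,300),interpolation=2),cv2.resize(b,(400,300))]))
E
```

```text
t: 8.77
tcp_pos: [0.436, -0.2538, 0.2413]
tcp_rot: [[0.052, 0.999, -0.002], [0.999, -0.052, 0.001], [0.001, -0.002, -1.0]]
ft_force: [2.0, -0.4, 0.3]
finger_gap: 0.539
grip_force: 0.0
t: 9.18
tcp_pos: [0.4363, -0.2526, 0.1813]
tcp_rot: [[0.054, 0.999, -0.004], [0.999, -0.054, 0.001], [0.001, -0.004, -1.0]]
ft_force: [0.5, -1.0, 1.0]
finger_gap: 0.538
grip_force: 0.0
w2 [ 0.5193 -0.0913  0.175 ] [0.1541 0.1966]
w3 [ 0.5149 -0.0933  0.1585] [0.1363 0.1807]
sc0 [ 0.518  -0.0951  0.1782] [0.1573 0.1984]
sc1 [ 0.5153 -0.0956  0.1624] [0.1419 0.1827]
```

View pics/c4.png

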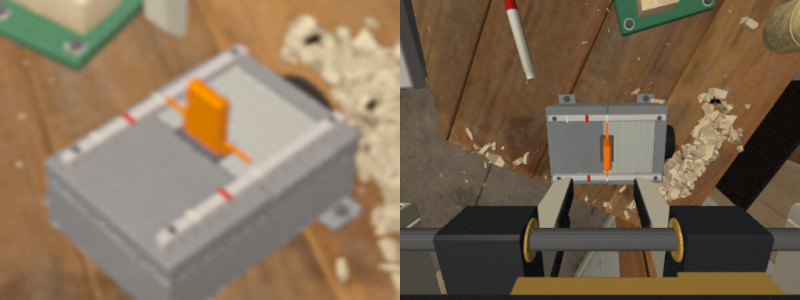

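The scene crop shows the shut gate with its lug at about full-frame (285,277) and the red marks clear of the pointers. The wrist view shows the lug between the fingers at about (265,196). The knob dropped 15.8 mm, which is about 6.3 rad as planned. Next I descend on the lug and pinch it.

```bash
python3 -m creep '{"targets":[{"dp":[0.25,-0.1,-2.2],"turn":[0,0,0],"hand":5},{"dp":[0,0,-2.2],"turn":[0,0,0],"hand":5},{"dp":[0,0,-2.2],"turn":[0,0,0],"hand":5},{"dp":[0,0,-2.2],"turn":[0,0,0],"hand":5},{"dp":[0,0,-1],"turn":[0,0,0],"hand":5}]}'
python3 -m creep '{"targets":[{"dp":[0,0,-0.9],"turn":[0,0,0],"hand":5},{"dp":[0,0,0],"turn":[0,0,0],"hand":3},{"dp":[0,0,0],"turn":[0,0,0],"hand":2},{"dp":[0,0,0],"turn":[0,0,0],"hand":2}]}'
python3 -m creep '{"targets":[{"dp":[0,0,0],"turn":[0,0,0],"hand":0.3},{"dp":[0,0,0],"turn":[0,0,0],"hand":0.3},{"dp":[0,0,0],"turn":[0,0,0],"hand":0.3},{"dp":[0,0,0],"turn":[0,0,0],"hand":0.3},{"dp":[0,0,0],"turn":[0,0,0],"hand":0.3}]}'
```

```text
t: 9.75
tcp_pos: [0.4401, -0.2536, 0.0835]
tcp_rot: [[0.052, 0.999, -0.0], [0.999, -0.052, 0.0], [0.0, -0.0, -1.0]]
ft_force: [-0.1, 0.1, 0.6]
finger_gap: 0.534
grip_force: 0.0
t: 10.08
tcp_pos: [0.4405, -0.2543, 0.0766]
tcp_rot: [[0.053, 0.999, 0.001], [0.999, -0.053, -0.001], [-0.001, 0.001, -1.0]]
ft_force: [0.2, 0.4, -0.0]
finger_gap: 0.372
grip_force: 0.0
t: 10.5
tcp_pos: [0.4405, -0.254, 0.076]
tcp_rot: [[0.052, 0.999, 0.001], [0.999, -0.052, -0.0], [-0.0, 0.001, -1.0]]
ft_force: [0.6, 0.0, 5.1]
finger_gap: 0.108
grip_force: 30.0
```

```bash
python3 -m creep '{"targets":[{"dp":[0,0,0],"turn":[0,0,0],"hand":0.3},{"dp":[0,0,0],"turn":[0,0,0],"hand":0.3}]}'
python3 -m creep '{"targets":[{"dp":[-0.5,0.03,0],"turn":[0,0,0],"hand":0.3},{"dp":[-0.5,0.02,0],"turn":[0,0,0],"hand":0.3},{"dp":[-0.5,0.03,0],"turn":[0,0,0],"hand":0.3},{"dp":[-0.5,0.02,0],"turn":[0,0,0],"hand":0.3},{"dp":[-0.5,0.03,0],"turn":[0,0,0],"hand":0.3}]}'
python3 -m creep '{"targets":[{"dp":[0,0,0],"turn":[0,0,0],"hand":0.3},{"dp":[0,0,0],"turn":[0,0,0],"hand":0.3},{"dp":[0,0,0],"turn":[0,0,0],"hand":0.3},{"dp":[0,0,0],"turn":[0,0,0],"hand":0.3}]}'
python3 - <<'E'
from h import *
save('wrist','w5');save('scene','sc3')
a=cv2.imread('pics/sc3.png')[250:330,225:325];b=cv2.imread('pics/w5.png')
cv2.imwrite('pics/c5.png',np.hstack([cv2.resize(a,(400,400),interpolation=2),cv2.resize(b,(400,400))]))
E
```

```text
t: 10.67
tcp_pos: [0.4405, -0.254, 0.076]
tcp_rot: [[0.052, 0.999, 0.001], [0.999, -0.052, -0.0], [-0.0, 0.001, -1.0]]
ft_force: [0.5, 0.6, 5.7]
finger_gap: 0.106
grip_force: 30.0
t: 11.08
tcp_pos: [0.4168, -0.253, 0.0761]
tcp_rot: [[0.052, 0.999, 0.003], [0.999, -0.052, -0.001], [-0.001, 0.003, -1.0]]
ft_force: [9.0, 1.5, 1.9]
finger_gap: 0.104
grip_force: 30.0
t: 11.42
tcp_pos: [0.4169, -0.253, 0.076]
tcp_rot: [[0.052, 0.999, 0.003], [0.999, -0.052, -0.001], [-0.001, 0.003, -1.0]]
ft_force: [7.6, 1.4, 3.6]
finger_gap: 0.104
grip_force: 30.0
```

View pics/c5.png

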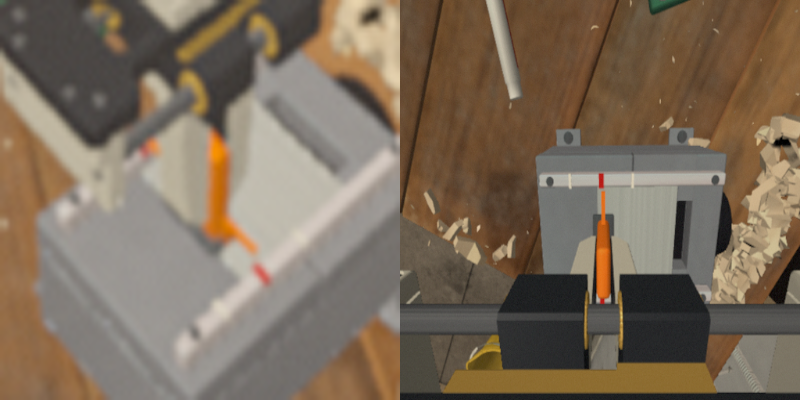

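The left crop shows the pointer at about (257,250), slightly on the shut side of the red mark at (262,274). The wrist view shows the pointer at (604,190) and the red mark at (601,181), so it is 1–2 mm short. That agrees with the measured 23.6 mm. I'll pull 1.4 mm more and enlarge.

```bash
python3 -m creep '{"targets":[{"dp":[-0.14,0.01,0],"turn":[0,0,0],"hand":0.3},{"dp":[0,0,0],"turn":[0,0,0],"hand":0.3},{"dp":[0,0,0],"turn":[0,0,0],"hand":0.3},{"dp":[0,0,0],"turn":[0,0,0],"hand":0.3}]}'
python3 - <<'E'
from h import *
save('wrist','w6');save('scene','sc4')
a=cv2.imread('pics/sc4.png')[285:325,270:310];b=cv2.imread('pics/w6.png')[155:215,170:230+20]
cv2.imwrite('pics/c6.png',np.hstack([cv2.resize(a,(320,420),interpolation=2),cv2.resize(cv2.imread('pics/w6.png')[150:220,210:290],(480,420),interpolation=2)]))
E
```

```text
t: 11.85
tcp_pos: [0.4156, -0.253, 0.076]
tcp_rot: [[0.052, 0.999, 0.003], [0.999, -0.052, -0.001], [-0.001, 0.003, -1.0]]
ft_force: [8.3, -0.3, 2.6]
finger_gap: 0.106
grip_force: 30.0
```

View pics/c6.png

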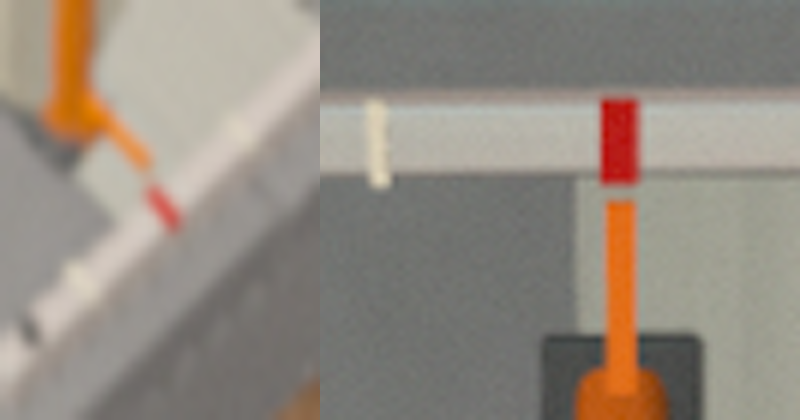

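The pointer (x=621) and the red mark (x=620) line up to about 0.1 mm. The travel measures 24.9 mm, the force is 8.3 N, and the lug is held firmly. I'll hand it in.

```bash
python3 -c "
from h import *
print(ticket.finish_job())"
```

```text
the job is handed in; nothing more can be done
None
```

The crank is wound about 6.3 rad clockwise, so the clamp's pad presses on the block, and the job was handed in with the fingers still holding the gate lug at half travel, its visible pointer on the red mark.

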